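# Blow off the boxwood crowns, then gather them in the tote's knobbed corner

## Robot

A 7-joint arm with a two-finger parallel gripper is mounted at the origin on the work surface. World frame = base frame: x ahead of the robot, y to its left, z up, the work surface at z = 0. Lengths are in m, angles in rad, forces in N, time in s.
With the tool pointing down it reaches from about 0.4 to 0.925 m from the base axis. Payload 4.1 kg.
Tool frame: the origin (TCP) lies on the centre line of the jaws, within the pads' length; the fingertips stand 19 mm ahead of it and the grasp point (between the pads) is the TCP; z points along the fingers, y is the direction in which the jaws open and shut (so a half turn about z gives the same grasp; the last joint's range is limited). The gripper opens to 85 mm and grips with 20 to 120 N. Pads are 22 mm wide; open, the fingers measure 114 mm over their backs; the gripper's body (76 mm by 85 mm) begins 54 mm behind the grasp point. The pads swing forward as they close: fully open they stand 13 mm farther back than shut.
Start: joints at [-1.26, 0.398, 0.045, 1.537, -0.019, 1.207, -0.051], TCP at [0.259, 0.596, 0.211] pointing down, gripper open.
Joint ranges: [-2.82, 2.82], [-0.49, 2.23], [-1.37, 1.46], [0, 2.46], [-1.36, 4.5], [0.23, 2], [-2.94, 2.94]. Speed limits (rad/s): [2.57, 2.57, 3.14, 3.14, 3.14, 3.14, 3.14].

## Interface

Orientations are given as a unit quaternion [x, y, z, w].
In Python, from station import * gives the robot as it stands.
- The arm moves only by the tool send_rows, never from a script. Its argument "steps" is a list of rows, each a list of 3 entries, a list of its own where there are three numbers: the shift along the world's x, y, z in m, then the turn, a rotation vector about the world's x, y, z in degrees, then the finger opening in m, from 0 to 0.0854. In form: [[[dx, dy, dz], [wx, wy, wz], jaw], ...]. A call has 1 to 12 rows; each row is the pose to reach, as a shift and turn from the pose commanded when the call began; what a row does not reach only later rows make up. A row lasts 1/12 s, in which the tool goes at most 41.7 mm and 7.16 degrees, less where a joint would pass 70% of its speed; a pose out of reach is approached as far as the arm can. A call with a gripper value outside its range is refused whole. The fingers move at their own pace and stop on an object; the grip force is fixed at half the most. Time passes only in rows, so rows that repeat a pose let the fingers close. It gives the time, the measured TCP pose, the force and the opening at its end, in the units of the state.
- get_state(): the state, without advancing time (a new reading comes with each control period).
- camera(name): name is "scene" or "top" or "wrist"; returns the picture (420x560x3 uint8, red, green, blue); there is no depth.
- camera_info(name): a dict with "fx", "fy", "cx", "cy" (pixels), "rvec" (rotation vector, rad) and "tvec" (3), from world to camera coordinates, as OpenCV has them. Camera axes: x right, y down, z forward; pixel columns grow to the right and rows downward; lengths in m; the calibration is good to about 2 mm. A picture is of the moment at which its call begins: read the wrist's pose just before it. camera_info takes no time and is no camera call; for the wrist camera it gives the pose at the moment of the call.
- close_job(): hands the job in, once; it reports no verdict.
The state is a dict: "time_s": time; "q": joint angles; "joint_vel": joint speeds; "joint_efforts": joint torques, N m; "tcp_pos": TCP position; "tcp_rot": TCP orientation; "contact_force": force on the tool from outside, world axes, zero at the start; "ft_torque": the same for the moment, N m; "opening": finger opening in m.
Only numpy, scipy, OpenCV 4.12 (cv2) and the standard library are available. Lean on these libraries where they do the work, as an engineer would, in place of code of your own. Each camera call takes 0.05 s, during which the arm holds its last target.

## Task

Blow the dust off the boxwood crowns in the carrying tote: push the cap of the air canister beside it right down for a moment and let it spring back up. Then take the tote by its bar handle, lift it clear of the bench and tilt it until all four crowns have slid together into the corner that has the round knob on its rim, and finish there, still holding the tote up, tilted and steady. Keep every crown in the tote and leave the other things on the bench where they are.

Things in the scene. Friction and masses are not known exactly. Their poses are not given: they have to be found in the camera images.
- canister: Aluminium air canister, 65 mm across, upright in a steel collar on a 90 mm square foot, fixed to the bench. Origin under its centre on the bench, z up; its nozzle points along its own -y, towards the tote. It is 170 mm high without its cap.
- cap (a joint): Travel of the canister's sprung cap in m: 0 up, 0.006 pushed right down (against a stop). The spring pushes back with 2 N at the top and 5 N at the bottom.
- cap_top (a point): Centre of the flat top of the cap (white, 32 mm across, 18 mm high, with a thin nozzle pointing sideways), 195 mm above the bench when up. Press it straight down.
- tote: Walnut open carrying tote, 200 mm long (its x), 140 mm wide (its y), walls 46 mm high and 6 mm thick, floor 6 mm thick; about 320 g empty, loose on the bench, the crowns inside. Origin at the centre of its underside, z up. A bar handle runs lengthwise over its middle between two end boards (outside the end walls, 36 mm wide, up to 106 mm high). A round knob of 26 mm sits on the rim of one corner, the one at its own -x, -y.
- tote_grip (a point): Centre of the tote's bar handle, 95 mm above the tote's underside, above its middle. The bar runs along the tote's x, is 18 mm thick (tote's y), 26 mm high and 200 mm long, with free space under it down to the crowns. Axes as the tote's.
- tote_corner (a point): Inner corner of the tote's floor under the round knob, at -94, -64, 6 mm from the tote's origin. Axes as the tote's.
- knight: Rosewood knight, 36 mm across, 75 mm high, standing; origin under its foot. Leave alone.
- rook: Walnut rook blank, 38 mm across, 64 mm high, standing; origin under its foot. Leave alone.
- dividers: Brass dividers lying flat, 160 mm long; origin under the hinge. Leave alone.
- dish: White porcelain dish, 112 mm across, 30 mm high, with three finished crowns that stay in it; origin under its centre. Leave alone.
- waxjar: Amber glass wax jar, 60 mm across, 55 mm high; origin under its centre. Leave alone.
- brush: Flat brush with a wooden handle, lying. Leave alone.
- crown1: Turned boxwood crown: a round piece, 24 mm across its flat foot, 22 mm high, 12 g, waxed and slippery; origin at the centre of its foot, z up its axis. One of four loose ones standing in the tote at the start. They start in the tote's half away from the knobbed corner. They begin to slide at a slope of about 9 to 12 degrees; a tilt of 30 to 35 degrees, equally towards both walls of the corner, brings them home within a second or two.
- crown2: Turned boxwood crown: a round piece, 24 mm across its flat foot, 22 mm high, 12 g, waxed and slippery; origin at the centre of its foot, z up its axis. One of four loose ones standing in the tote at the start.
- crown3: Turned boxwood crown: a round piece, 24 mm across its flat foot, 22 mm high, 12 g, waxed and slippery; origin at the centre of its foot, z up its axis. One of four loose ones standing in the tote at the start.
- crown4: Turned boxwood crown: a round piece, 24 mm across its flat foot, 22 mm high, 12 g, waxed and slippery; origin at the centre of its foot, z up its axis. One of four loose ones standing in the tote at the start.
Things that resemble listed ones, but are neither listed nor needed, are in the scene too. Several things have the shape of the tote; the one meant has the colours described above. What is shaped like the canister but yellow is not meant.

How it is judged:
On the way, in this order (a step that is already met when the one before it is completed fails the run):
1. the canister's cap is pushed down (at least 4 mm of its 6) (value of joint cap above 0.004 m), for 0.1 s.
2. the cap has been let go and sprung back up (value of joint cap below 0.0015 m), for 0.1 s.
3. the tote hangs from the gripper clear of the bench (height (world z) of tote_corner above 0.03 m and contact force between the fingers and tote above 1 N and contact force between tote and canister below 0.3 N and height (world z) of tote above 0.05 m), for 0.2 s.
At the end, for the whole second after the job is handed in: Gripper holds the tote steady, tilted 15 to 50 degrees, its knobbed floor corner over 30 mm above the bench, not leaning on the canister; all four crowns at rest in the tote, their origins within 90 mm of that corner; cap up (height (world z) of tote_corner above 0.03 m and contact force between the fingers and tote above 1 N and contact force between tote and canister below 0.3 N and angle between tote's own z axis and vertical between 0.26 and 0.87 rad and linear speed of each of tote, crown1, crown2, crown3, crown4 below 0.03 m/s and value of joint cap below 0.0015 m and distance between each of crown1, crown2, crown3, crown4 and tote_corner below 0.09 m and z of each of crown1, crown2, crown3, crown4 in the frame of tote above 0 m); the arm keeps its last pose, push and grip.
It fails at once if a bystander (knight, rook blank, dividers, dish, jar or brush) is moved by more than 30 mm (distance of any of knight, rook, dividers, dish, waxjar, brush from where it was at the start of the episode above 0.03 m).
It fails at once if a crown falls out of the tote (distance between any of crown1, crown2, crown3, crown4 and tote above 0.16 m).
It also fails if it takes over 50 s, if anything falls off the work surface, if the arm or the gripper's body presses on something with over 40 N, if the wrist force passes 120 N, or if a joint passes its speed limit or range.

## Working session

There is one attempt and no reset: what is moved stays moved. The work goes in short steps, Python scripts to look and compute and a tool call to move; the robot and the scene stay as the last step left them, time stands still between calls to the robot, and variables do not carry over. Pictures are saved under pics/ and viewed, and the job is handed in when it is done.

Besides the shell and the picture viewer there is one more tool, called after "Call:" by a JSON object that holds its "api" and its "payload". send_rows: Moves the arm, as the interface text tells. Its arguments: {"type":"object","properties":{"steps":{"type":"array"}},"required":["steps"]}

```bash
mkdir -p pics; ls
python3 - <<'E'
from station import *
import cv2
print(get_state())
for n in("scene","top","wrist"):
    print(n,camera_info(n)); cv2.imwrite(f"pics/{n}0.png",camera(n)[:,:,::-1])
E
```

```text
pics
{'time_s': 0.0, 'q': array([-1.25997569,  0.39918715,  0.04502066,  1.53788759, -0.01868341,
        1.20689117, -0.05069816]), 'joint_vel': array([ 8.83252264e-04,  6.84530649e-04,  1.07581991e-03,  5.05756994e-05,
        1.05932913e-04, -3.74354517e-04,  2.92103942e-04]), 'joint_efforts': array([-4.66538927e-05, -4.75119424e+01,  1.36507541e+00, -2.54219949e+01,
        1.16883317e-02,  9.31286282e-03,  1.63686451e-05]), 'tcp_pos': array([0.25870068, 0.59556425, 0.21006299]), 'tcp_rot': array([ 2.03414690e-01,  9.79092187e-01, -9.67850475e-04, -1.26918665e-04]), 'contact_force': array([-0.0099486 ,  0.45715653, -0.13542862]), 'ft_torque': array([-0.04532012, -0.01387725,  0.00484743]), 'opening': 0.08549329281068634}
scene {'fx': 499.71235999544, 'fy': 499.71235999544, 'cx': 282.07849772004613, 'cy': 211.93628205230758, 'rvec': array([ 1.9646011 ,  1.86773594, -0.48864622]), 'tvec': array([-0.07131513, -0.31489291,  1.57510384])}
top {'fx': 379.16201888579747, 'fy': 379.16201888579747, 'cx': 289.0759384384163, 'cy': 213.4388060890895, 'rvec': array([ 2.10159892, -2.14717011,  0.20394665]), 'tvec': array([0.03600406, 0.49098918, 1.00683088])}
wrist {'fx': 313.6424971901894, 'fy': 313.6424971901894, 'cx': 279.16615649888297, 'cy': 214.64197169245037, 'rvec': array([-2.38654318, -1.56429726, -0.25855495]), 'tvec': array([-0.65124858, -0.04067926,  0.38070357])}
```

View pics/scene0.png

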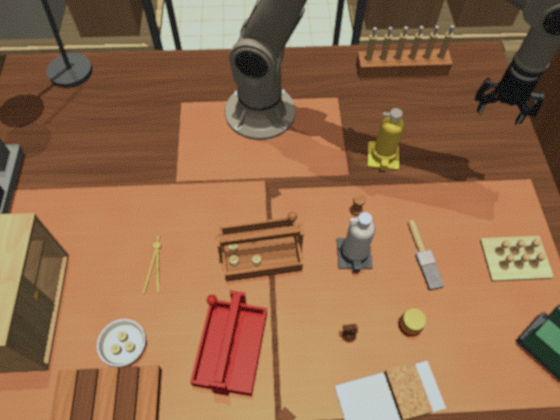

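View pics/top0.png

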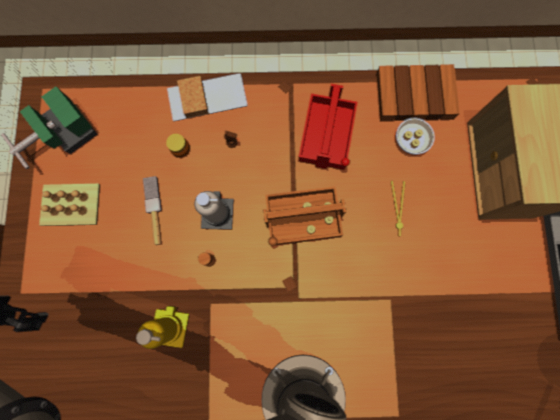

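View pics/wrist0.png

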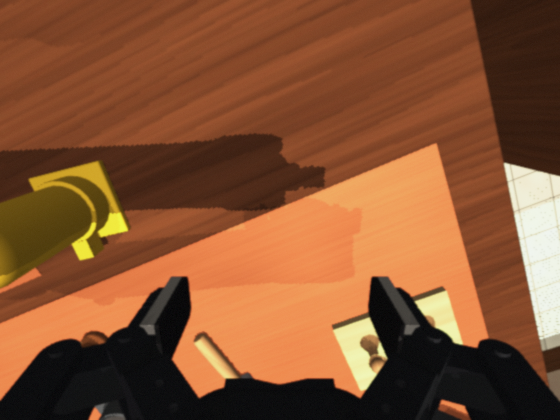

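The overview shows the walnut tote at top pixel (303,215), its knob at (273,240). The grey canister cap is at (208,201). I'll zoom in on both.

Run:
```python
import cv2,numpy as np
a=cv2.imread("pics/top0.png")[170:270,170:370]; b=cv2.imread("pics/scene0.png")[190:290,200:400]
cv2.imwrite("pics/crop0.png",np.vstack([cv2.resize(x,None,fx=3.0,fy=3.0,interpolation=cv2.INTER_CUBIC) for x in(a,b)]))
```

```text
(no output)
```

View pics/crop0.png

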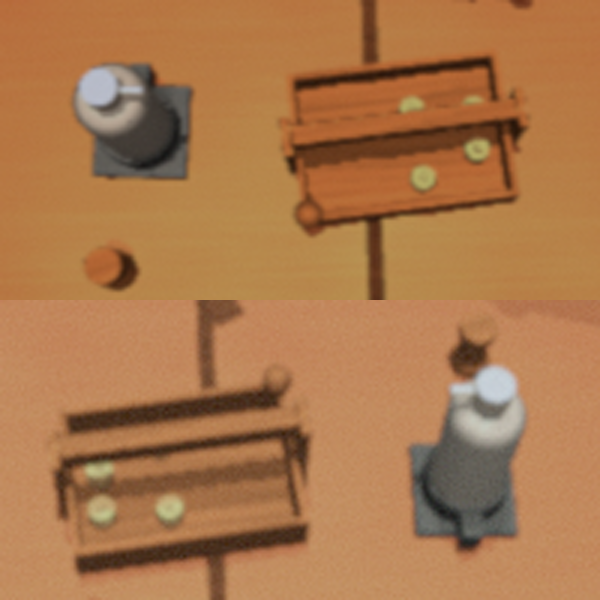

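```bash
cat > h.py <<'E'
import numpy as np,cv2
from scipy.spatial.transform import Rotation as R
def ray(info,px,z):
    M=R.from_rotvec(info["rvec"]).as_matrix();c=-M.T@info["tvec"]
    K=np.array([[info["fx"],0,info["cx"]],[0,info["fy"],info["cy"]],[0,0,1]])
    u=cv2.undistortPoints(np.array([[px]],float),K,None)[0,0]
    d=M.T@np.array([u[0],u[1],1]);return c+d*(z-c[2])/d[2]
E
python3 - <<'E'
from station import *
from h import *
T=camera_info("top");S=camera_info("scene")
t=lambda x,y,z:print("top",(x,y),ray(T,(170+x/3,170+y/3),z).round(4))
s=lambda x,y,z:print("scn",(x,y),ray(S,(200+x/3,190+(y-300)/3),z).round(4))
print("cap");t(99,86,.195);s(495,385,.195)
print("bar ends top");
for p in((284,132),(522,110)):t(*p,.107)
for p in((55,445),(303,416)):s(*p,.107)
print("rim")
for p in((291,78),(494,56),(517,196),(310,228)):t(*p,.046)
for p in((65,416),(304,528),(78,556)):s(*p,.046)
print("knob");t(309,212,.06);s(277,380,.06)
# hsv masks for cap
for n,I,roi in(("top",T,(190,185,220,220)),("scene",S,(345,205,385,235))):
    im=cv2.imread(f"pics/{n}0.png");x0,y0,x1,y1=roi
    h=cv2.cvtColor(im[y0:y1,x0:x1],cv2.COLOR_BGR2HSV).astype(int)
    b=im[y0:y1,x0:x1].astype(int);m=((b[...,0]-b[...,2])>5)&(b[...,0]>150)
    k,l,st,ce=cv2.connectedComponentsWithStats(m.astype(np.uint8))
    for i in range(1,k):
        if st[i,4]>20: print(n,st[i],ce[i]+[x0,y0],ray(I,ce[i]+[x0,y0],.195).round(4))
E
```

```text
cap
top (99, 86) [0.5038 0.2316 0.195 ]
scn (495, 385) [0.5054 0.235  0.195 ]
bar ends top
top (284, 132) [0.48   0.0896 0.107 ]
top (522, 110) [ 0.4951 -0.1187  0.107 ]
scn (55, 445) [ 0.4961 -0.1138  0.107 ]
scn (303, 416) [0.4788 0.0916 0.107 ]
rim
top (291, 78) [0.5427 0.0862 0.046 ]
top (494, 56) [ 0.5599 -0.1043  0.046 ]
top (517, 196) [ 0.4273 -0.1196  0.046 ]
top (310, 228) [0.402  0.0704 0.046 ]
scn (65, 416) [ 0.4365 -0.1116  0.046 ]
scn (304, 528) [0.5531 0.0898 0.046 ]
scn (78, 556) [ 0.5692 -0.1     0.046 ]
knob
top (309, 212) [0.4151 0.0706 0.06  ]
scn (277, 380) [0.417  0.0753 0.06  ]
top [  7   8  12  12 109] [202.47706422 198.69724771] [0.5037 0.2329 0.195 ]
scene [ 14   8  12  11 108] [364.43518519 218.24074074] [0.5051 0.2337 0.195 ]
```

Call:
{"api": "send_rows", "payload": {"steps": [[[0.02, -0.03, 0.05], [0, 0, -6], 0], [[0.246, -0.363, 0.06], [0, 0, -62], 0], [[0.246, -0.363, 0.06], [0, 0, -62], 0], [[0.246, -0.363, 0.06], [0, 0, -62], 0], [[0.246, -0.363, 0.06], [0, 0, -62], 0], [[0.246, -0.363, 0.06], [0, 0, -62], 0], [[0.246, -0.363, 0.06], [0, 0, -62], 0], [[0.246, -0.363, 0.06], [0, 0, -62], 0], [[0.246, -0.363, 0.06], [0, 0, -62], 0], [[0.246, -0.363, 0.06], [0, 0, -62], 0], [[0.246, -0.363, 0.06], [0, 0, -62], 0], [[0.246, -0.363, 0.06], [0, 0, -62], 0]]}}

```text
time_s: 1.15
tcp_pos: [0.5101, 0.2229, 0.2721]
tcp_rot: [0.684, 0.73, -0.0, 0.003]
contact_force: [0.5, -0.8, -0.4]
opening: -0.0002
```

Call:
{"api": "send_rows", "payload": {"steps": [[[0, 0, 0], [0, 0, 0], 0], [[0, 0, 0], [0, 0, 0], 0]]}}

```text
time_s: 1.32
tcp_pos: [0.5044, 0.2338, 0.2708]
tcp_rot: [0.679, 0.735, -0.0, -0.001]
contact_force: [0.1, -0.3, -1.0]
opening: -0.0003
```

Run:
```python
from station import *
import cv2
s=get_state();print(s['tcp_pos'],s['tcp_rot'],s['q'].round(2))
a=camera("wrist")[:,:,::-1];b=camera("scene")[150:300,200:400,::-1]
cv2.imwrite("pics/w1.png",a);cv2.imwrite("pics/s1.png",cv2.resize(b,None,fx=3,fy=3))
```

```text
[0.50441053 0.23381398 0.27080647] [ 6.78592268e-01  7.34514970e-01 -1.34363622e-04 -5.23614948e-04] [-0.87  0.2   0.43  1.69 -0.09  1.27 -0.35]
```

View pics/w1.png

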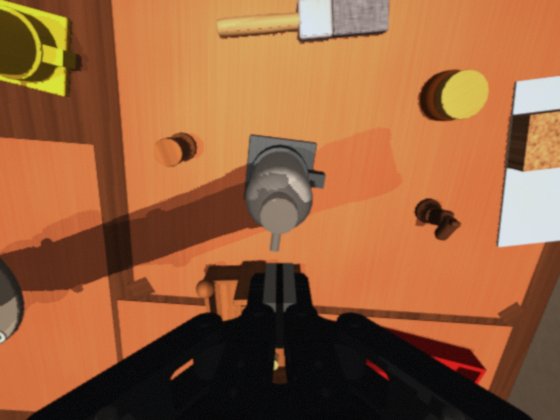

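View pics/s1.png

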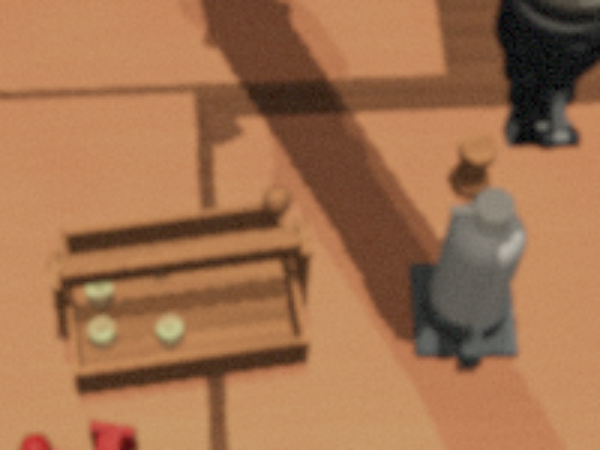

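Run:
```python
from station import *
from h import *
W=camera_info("wrist");S=camera_info("scene")
print(ray(W,(279,213),.195))
K=lambda I:np.array([[I["fx"],0,I["cx"]],[0,I["fy"],I["cy"]],[0,0,1]])
for P in([.5044,.2338,.252],[.5044,.2338,.195]):print([cv2.projectPoints(np.array([P]),I["rvec"],I["tvec"],K(I),None)[0].ravel() for I in (S,W)])
```

```text
[0.5034212  0.24093332 0.195     ]
[array([368.39324254, 205.41663566]), array([279.53747931, 252.24379201])]
[array([364.43098837, 217.9620451 ]), array([279.49254957, 221.43950956])]
```

Run:
```python
from station import *
from h import *
s=get_state();print(s['time_s'],s['tcp_pos'],s['joint_vel'].round(3))
W=camera_info("wrist")
a=camera("wrist")[:,:,::-1]
print(get_state()['tcp_pos'],W["rvec"],W["tvec"]);W=camera_info("wrist");print(W["rvec"],W["tvec"])
M=R.from_rotvec(W["rvec"]).as_matrix();print("cam pos",-M.T@W["tvec"],"fwd",M[2])
b=camera("scene")[130:280,300:440,::-1];c=camera("top")[120:260,140:340,::-1]
cv2.imwrite("pics/w2.png",cv2.resize(a[150:350,180:380],None,fx=3,fy=3,interpolation=2))
cv2.imwrite("pics/s2.png",cv2.resize(b,None,fx=4,fy=4,interpolation=2));cv2.imwrite("pics/t2.png",cv2.resize(c,None,fx=4,fy=4,interpolation=2))
```

```text
1.4167 [0.50381815 0.23511334 0.27070583] [-0.009 -0.     0.001 -0.001  0.005  0.001 -0.   ]
[0.50383812 0.23513825 0.27076475] [-2.81055521 -0.11436545 -0.01828053] [-0.52135481  0.12421249  0.5001419 ]
[-2.81039798 -0.11468915 -0.01857962] [-0.52147879  0.12406438  0.50008346]
cam pos [0.49716563 0.32055858 0.43299435] fwd [ 0.02601198 -0.32210217 -0.94634749]
```

View pics/w2.png

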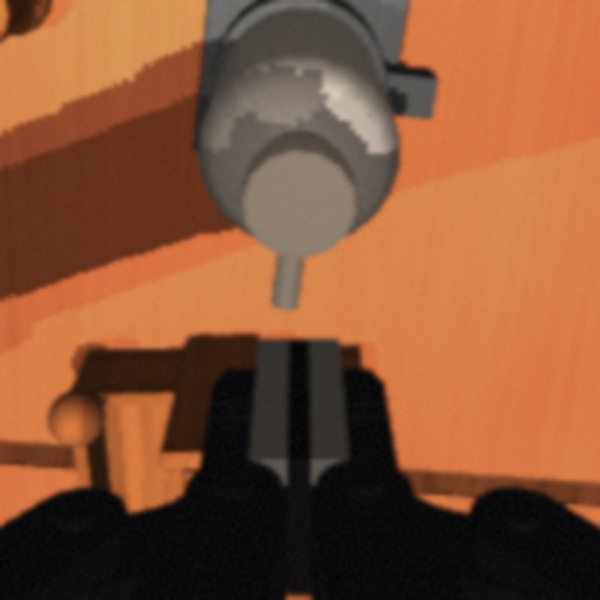

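View pics/s2.png

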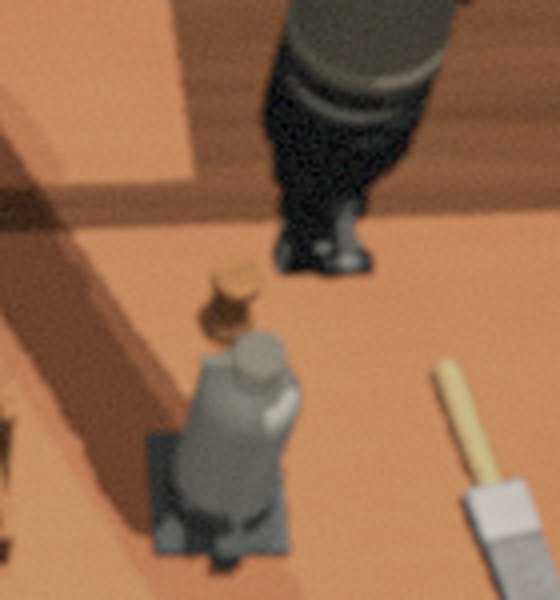

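View pics/t2.png

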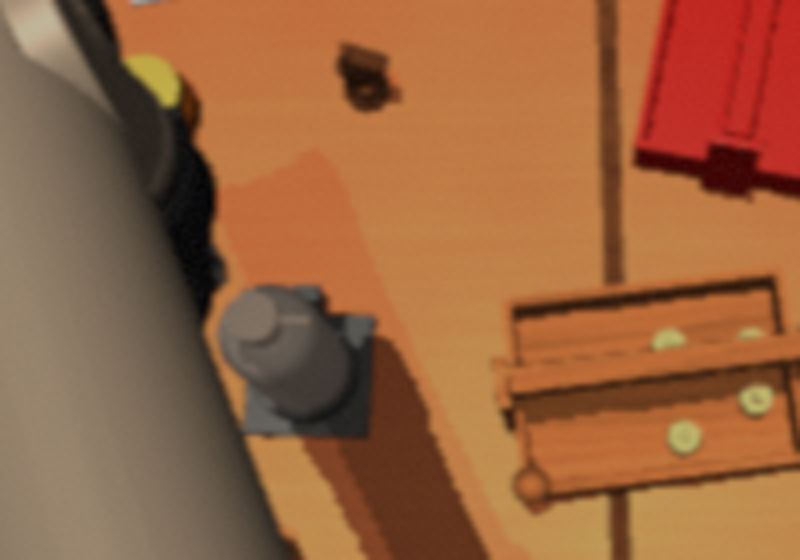

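Run:
```python
from station import *
from h import *
I={n:camera_info(n) for n in("scene","top","wrist")}
K=lambda I:np.array([[I["fx"],0,I["cx"]],[0,I["fy"],I["cy"]],[0,0,1]])
def tri(obs):
    A=[]
    for n,(u,v) in obs.items():
        P=K(I[n])@np.c_[R.from_rotvec(I[n]["rvec"]).as_matrix(),I[n]["tvec"]]
        A+= [u*P[2]-P[0],v*P[2]-P[1]]
    X=np.linalg.svd(np.array(A))[2][-1];X=X[:3]/X[3]
    print(obs.keys(),X.round(4),[ (cv2.projectPoints(X[None],I[n]["rvec"],I[n]["tvec"],K(I[n]),None)[0].ravel()-np.array(o)).round(1) for n,o in obs.items()])
tri({"scene":(381,196),"top":(193,191)})
tri({"scene":(364.6,219),"top":(202.8,199)})
cw=(280-.3,150+203/3)
tri({"scene":(364.6,219),"top":(202.8,199),"wrist":cw})
tri({"scene":(364.6,219),"wrist":cw})
tri({"top":(202.8,199),"wrist":cw})
```

```text
dict_keys(['scene', 'top']) [0.5016 0.2482 0.2839] [array([-3.9,  0.6]), array([-6.8, -0.5])]
dict_keys(['scene', 'top']) [0.5043 0.2344 0.1896] [array([-0.3,  0. ]), array([-0.5, -0. ])]
dict_keys(['scene', 'top', 'wrist']) [0.5044 0.2344 0.1896] [array([-0.2,  0.1]), array([-0.5, -0.1]), array([-0.5,  0.2])]
dict_keys(['scene', 'wrist']) [0.5047 0.2349 0.1905] [array([0., 0.]), array([-0.1,  0.1])]
dict_keys(['top', 'wrist']) [0.5048 0.2338 0.1872] [array([ 0., -0.]), array([-0.1, -0. ])]
```

Run:
```python
from station import *
from h import *
K=lambda I:np.array([[I["fx"],0,I["cx"]],[0,I["fy"],I["cy"]],[0,0,1]])
s=get_state();Rt=R.from_quat(s['tcp_rot']).as_matrix()
for n in("scene","top","wrist"):
    I=camera_info(n);im=camera(n)[:,:,::-1].copy()
    for d,c in((0,(0,255,0)),(.019,(255,255,0)),(-.054,(255,0,255)),(-.15,(255,255,255))):
        p=cv2.projectPoints((s['tcp_pos']+Rt[:,2]*d)[None],I["rvec"],I["tvec"],K(I),None)[0].ravel();print(n,d,p.round(1))
        cv2.circle(im,tuple(int(v) for v in p),2,c,-1)
    cv2.imwrite(f"pics/{n}3.png",cv2.resize(im[60:300,120:440] if n!="wrist" else im,None,fx=2,fy=2)[:600,:800])
```

```text
scene 0 [370.2 200.9]
scene 0.019 [368.8 205.3]
scene -0.054 [374.4 187.5]
scene -0.15 [383.  160.6]
top 0 [193.9 190.8]
top 0.019 [196.  192.9]
top -0.054 [187.5 184.3]
top -0.15 [173.6 170.4]
wrist 0 [278.2 263.2]
wrist 0.019 [278.3 249.1]
wrist -0.054 [278.  324.4]
wrist -0.15 [275.8 826.9]
```

View pics/scene3.png

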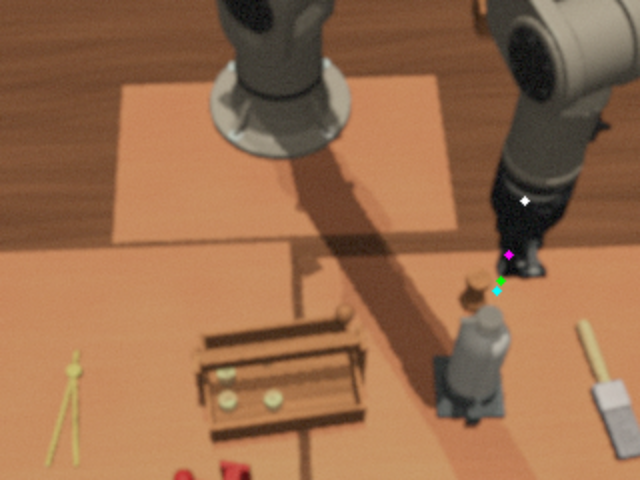

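View pics/top3.png

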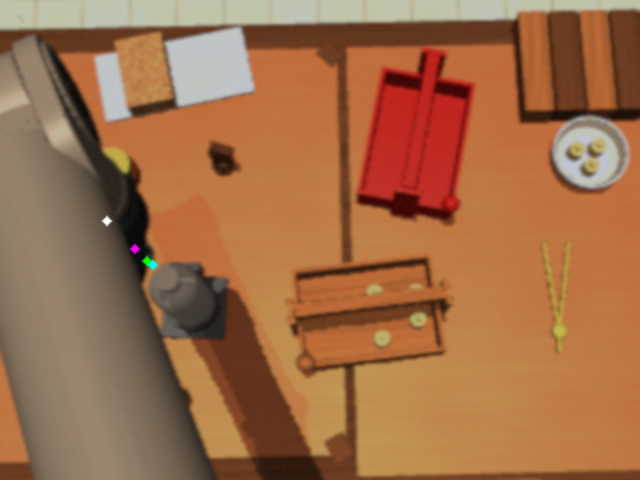

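View pics/wrist3.png

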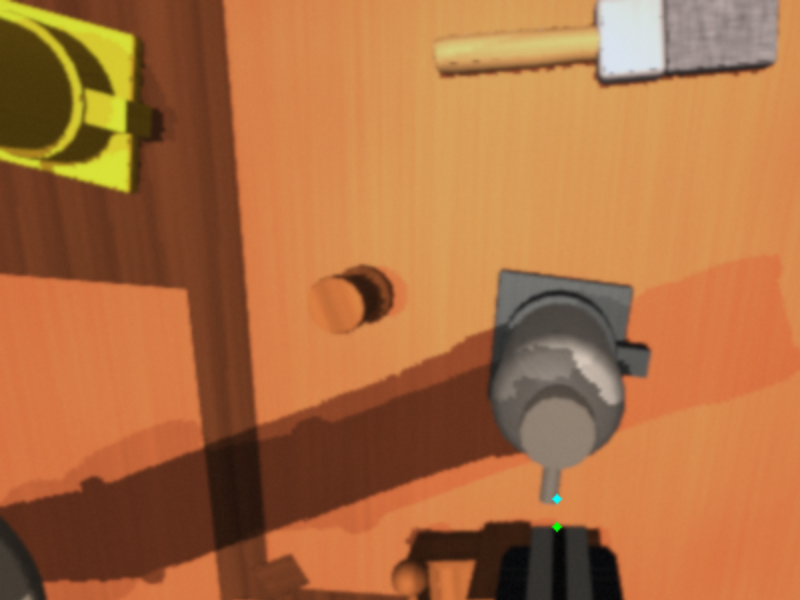

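Call:
{"api": "send_rows", "payload": {"steps": [[[0, 0, -0.02], [0, 0, 0], 0], [[0, 0, -0.04], [0, 0, 0], 0], [[0, 0, -0.045], [0, 0, 0], 0], [[0, 0, -0.045], [0, 0, 0], 0]]}}

```text
time_s: 2.05
tcp_pos: [0.5037, 0.2329, 0.2246]
tcp_rot: [0.679, 0.735, -0.002, -0.0]
contact_force: [-0.2, -1.0, -0.0]
opening: -0.0002
```

```bash
cat > look.py <<'E'
import sys
from station import *
from h import *
t=sys.argv[1]
K=lambda I:np.array([[I["fx"],0,I["cx"]],[0,I["fy"],I["cy"]],[0,0,1]])
s=get_state();print(s['time_s'],s['tcp_pos'],s['contact_force'],s['opening'],s['q'].round(2));Rt=R.from_quat(s['tcp_rot']).as_matrix()
out=[]
for n in("scene","wrist"):
    I=camera_info(n);im=camera(n)[:,:,::-1].copy()
    p=cv2.projectPoints((s['tcp_pos']+Rt[:,2]*.019)[None],I["rvec"],I["tvec"],K(I),None)[0].ravel()
    x,y=int(min(max(p[0],70),490)),int(min(max(p[1],75),345))
    print(n,p,x-70,y-75); out.append(cv2.resize(im[y-75:y+75,x-70:x+70],(400,428),interpolation=2))
cv2.imwrite(f"pics/{t}.png",np.hstack(out))
E
python3 look.py l4
```

```text
2.05 [0.50368984 0.23291542 0.2246133 ] [-0.15446701 -1.03672189 -0.0245333 ] -0.00018466345130782467 [-0.87  0.24  0.43  1.76 -0.1   1.18 -0.33]
scene [364.70174852 215.4352158 ] 294 140
wrist [277.13890468 249.58558654] 207 174
```

View pics/l4.png

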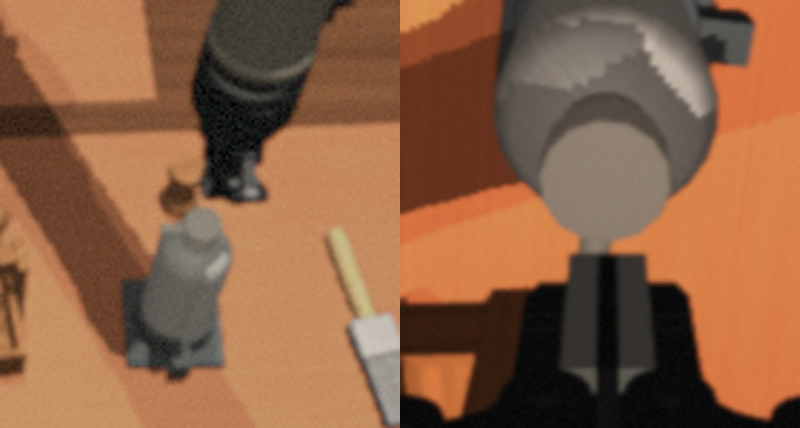

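```bash
cat >> h.py <<'E'
def tri(obs):
    from station import camera_info
    A=[];I={n:camera_info(n) for n in obs}
    K=lambda I:np.array([[I["fx"],0,I["cx"]],[0,I["fy"],I["cy"]],[0,0,1]])
    for n,(u,v) in obs.items():
        P=K(I[n])@np.c_[R.from_rotvec(I[n]["rvec"]).as_matrix(),I[n]["tvec"]]
        A+= [u*P[2]-P[0],v*P[2]-P[1]]
    X=np.linalg.svd(np.array(A))[2][-1];X=X[:3]/X[3]
    print(list(obs),X.round(4),[ (cv2.projectPoints(X[None],I[n]["rvec"],I[n]["tvec"],K(I[n]),None)[0].ravel()-np.array(o)).round(1) for n,o in obs.items()])
E
python3 - <<'E'
from h import *
from station import *
tri({"scene":(377,208),"wrist":(279,263)})
tri({"scene":(377,211),"wrist":(279,263)})
tri({"scene":(365,219),"wrist":(279,237.7)})
W=camera_info("wrist")
for z in (.195,.205,.225,.245):print(z,ray(W,(279,263),z))
M=R.from_rotvec(W["rvec"]).as_matrix();print("cam pos",-M.T@W["tvec"],"fwd",M[2])
E
```

```text
['scene', 'wrist'] [0.509  0.2512 0.2507] [array([-0.7, -0.8]), array([10. , -7.4])]
['scene', 'wrist'] [0.5121 0.2508 0.245 ] [array([-1.1, -1.3]), array([ 15.7, -11.4])]
['scene', 'wrist'] [0.5055 0.2354 0.192 ] [array([-0., -0.]), array([ 0.2, -0.2])]
0.195 [0.50675362 0.21768676 0.195     ]
0.205 [0.506337   0.22290232 0.205     ]
0.225 [0.50550375 0.23333345 0.225     ]
0.245 [0.50467051 0.24376458 0.245     ]
cam pos [0.49866833 0.31890401 0.38906765] fwd [ 0.02655679 -0.32207368 -0.94634205]
```

Call:
{"api": "send_rows", "payload": {"steps": [[[0.001, 0.001, -0.004], [0, 0, 0], 0], [[0.001, 0.001, -0.008], [0, 0, 0], 0], [[0.001, 0.001, -0.008], [0, 0, 0], 0]]}}

```text
time_s: 2.4
tcp_pos: [0.5059, 0.2342, 0.2179]
tcp_rot: [0.679, 0.735, -0.0, 0.0]
contact_force: [-0.5, -0.4, -0.1]
opening: 0.0002
```

Call:
{"api": "send_rows", "payload": {"steps": [[[0, 0, -0.002], [0, 0, 0], 0], [[0, 0, -0.004], [0, 0, 0], 0], [[0, 0, -0.004], [0, 0, 0], 0]]}}

```text
time_s: 2.65
tcp_pos: [0.5058, 0.2341, 0.2138]
tcp_rot: [0.679, 0.734, -0.0, -0.0]
contact_force: [-0.1, -1.3, 0.5]
opening: 0.0003
```

Call:
{"api": "send_rows", "payload": {"steps": [[[0, 0, -0.002], [0, 0, 0], 0], [[0, 0, -0.004], [0, 0, 0], 0], [[0, 0, -0.004], [0, 0, 0], 0]]}}

```text
time_s: 2.9
tcp_pos: [0.5057, 0.2341, 0.2097]
tcp_rot: [0.679, 0.734, -0.0, -0.0]
contact_force: [0.2, -0.2, -0.7]
opening: -0.0001
```

```bash
python3 look.py l5
```

```text
2.9 [0.50571125 0.23408732 0.20971297] [ 0.16955666 -0.21867364 -0.65624564] -0.00011377173855856178 [-0.86  0.25  0.42  1.77 -0.11  1.14 -0.33]
scene [364.34132827 219.34395306] 294 144
wrist [278.63837212 250.06199368] 208 175
```

View pics/l5.png

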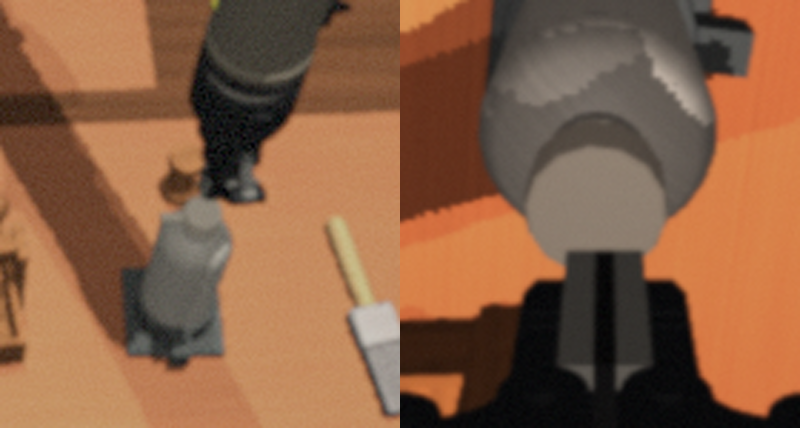

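Call:
{"api": "send_rows", "payload": {"steps": [[[0, 0, -0.002], [0, 0, 0], 0], [[0, 0, -0.004], [0, 0, 0], 0], [[0, 0, -0.006], [0, 0, 0], 0], [[0, 0, -0.006], [0, 0, 0], 0]]}}

```text
time_s: 3.33
tcp_pos: [0.5056, 0.2341, 0.2036]
tcp_rot: [0.679, 0.734, -0.0, -0.0]
contact_force: [0.2, -0.8, -0.3]
opening: -0.0001
```

Call:
{"api": "send_rows", "payload": {"steps": [[[0, 0, -0.002], [0, 0, 0], 0], [[0, 0, -0.004], [0, 0, 0], 0], [[0, 0, -0.004], [0, 0, 0], 0]]}}

```text
time_s: 3.58
tcp_pos: [0.5057, 0.2341, 0.1997]
tcp_rot: [0.679, 0.734, -0.0, -0.0]
contact_force: [-0.2, -0.7, -0.8]
opening: 0.0001
```

```bash
python3 look.py l6
```

```text
3.5833 [0.50568591 0.23411483 0.19967803] [-0.2246972  -0.68021092 -0.81605265] 6.488329975695025e-05 [-0.86  0.26  0.42  1.78 -0.12  1.12 -0.32]
scene [363.6908161  221.41724172] 293 146
wrist [278.60247294 250.00996945] 208 175
```

View pics/l6.png

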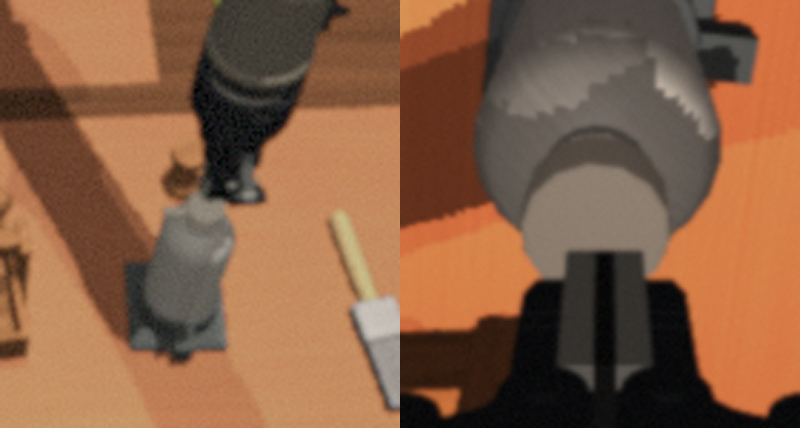

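Call:
{"api": "send_rows", "payload": {"steps": [[[0, 0, -0.002], [0, 0, 0], 0], [[0, 0, -0.004], [0, 0, 0], 0], [[0, 0, -0.006], [0, 0, 0], 0], [[0, 0, -0.006], [0, 0, 0], 0]]}}

```text
time_s: 4.02
tcp_pos: [0.5056, 0.2341, 0.1936]
tcp_rot: [0.679, 0.734, -0.0, -0.0]
contact_force: [0.1, -0.1, 0.2]
opening: -0.0003
```

Call:
{"api": "send_rows", "payload": {"steps": [[[0, 0, -0.002], [0, 0, 0], 0], [[0, 0, -0.004], [0, 0, 0], 0], [[0, 0, -0.004], [0, 0, 0], 0]]}}

```text
time_s: 4.27
tcp_pos: [0.5057, 0.2341, 0.1897]
tcp_rot: [0.679, 0.734, -0.0, -0.0]
contact_force: [-0.3, -0.5, -0.3]
opening: 0.0001
```

```bash
python3 look.py l7
```

```text
4.2667 [0.50568305 0.23411186 0.18967266] [-0.31581247 -0.47723942 -0.27632907] 0.00010956828837327032 [-0.86  0.27  0.42  1.8  -0.12  1.1  -0.32]
scene [363.03975787 223.4632881 ] 293 148
wrist [278.60090371 250.00882706] 208 175
```

View pics/l7.png

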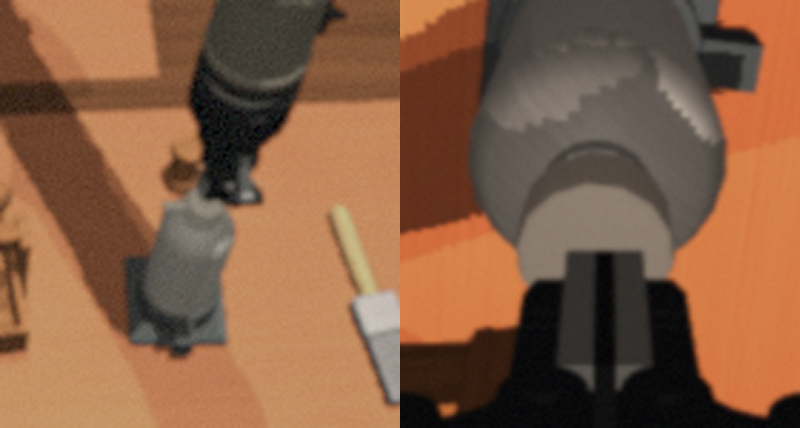

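Call:
{"api": "send_rows", "payload": {"steps": [[[0, 0, -0.002], [0, 0, 0], 0], [[0, 0, -0.004], [0, 0, 0], 0], [[0, 0, -0.006], [0, 0, 0], 0], [[0, 0, -0.006], [0, 0, 0], 0]]}}

```text
time_s: 4.7
tcp_pos: [0.5056, 0.2341, 0.1836]
tcp_rot: [0.679, 0.734, -0.0, -0.0]
contact_force: [0.1, -0.0, -0.2]
opening: -0.0001
```

Call:
{"api": "send_rows", "payload": {"steps": [[[0, 0, -0.002], [0, 0, 0], 0], [[0, 0, -0.004], [0, 0, 0], 0], [[0, 0, -0.004], [0, 0, 0], 0]]}}

```text
time_s: 4.95
tcp_pos: [0.5057, 0.2341, 0.1797]
tcp_rot: [0.679, 0.734, -0.0, -0.0]
contact_force: [0.3, -0.1, -0.8]
opening: 0.0001
```

Call:
{"api": "send_rows", "payload": {"steps": [[[0, 0, -0.002], [0, 0, 0], 0], [[0, 0, -0.003], [0, 0, 0], 0], [[0, 0, -0.003], [0, 0, 0], 0]]}}

```text
time_s: 5.2
tcp_pos: [0.5058, 0.2341, 0.1769]
tcp_rot: [0.679, 0.734, -0.0, -0.0]
contact_force: [0.6, -0.5, 0.8]
opening: -0.0001
```

```bash
python3 look.py l8
```

```text
5.2 [0.50580251 0.23414284 0.17685137] [ 0.59669126 -0.46586435  0.77339134] -7.554629636129926e-05 [-0.86  0.28  0.42  1.81 -0.13  1.07 -0.31]
scene [362.2428813  226.08829558] 292 151
wrist [278.63978435 250.0481384 ] 208 175
```

View pics/l8.png

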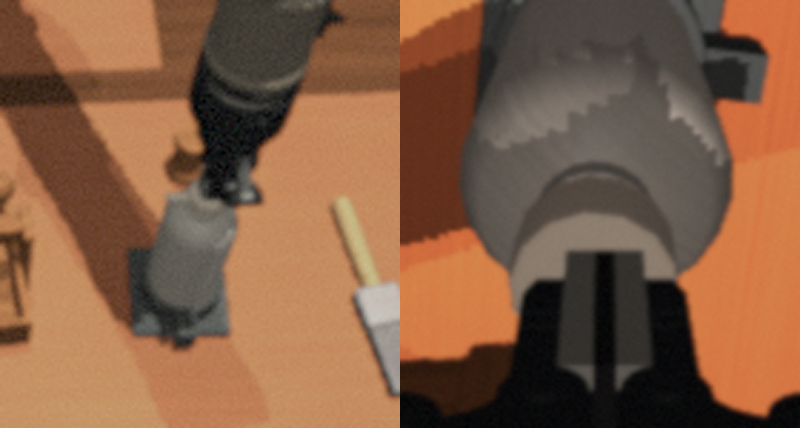

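Call:
{"api": "send_rows", "payload": {"steps": [[[0, 0, -0.001], [0, 0, 0], 0], [[0, 0, -0.002], [0, 0, 0], 0], [[0, 0, -0.003], [0, 0, 0], 0], [[0, 0, -0.003], [0, 0, 0], 0]]}}

```text
time_s: 5.63
tcp_pos: [0.506, 0.2343, 0.1743]
tcp_rot: [0.679, 0.734, 0.0, 0.0]
contact_force: [0.5, -1.2, 2.3]
opening: -0.0
```

Call:
{"api": "send_rows", "payload": {"steps": [[[0, 0, -0.001], [0, 0, 0], 0], [[0, 0, -0.002], [0, 0, 0], 0], [[0, 0, -0.003], [0, 0, 0], 0], [[0, 0, -0.003], [0, 0, 0], 0]]}}

```text
time_s: 5.97
tcp_pos: [0.5061, 0.2343, 0.1713]
tcp_rot: [0.679, 0.734, 0.0, 0.0]
contact_force: [-0.1, -0.2, 2.5]
opening: -0.0001
```

Call:
{"api": "send_rows", "payload": {"steps": [[[0, 0, -0.001], [0, 0, 0], 0], [[0, 0, -0.002], [0, 0, 0], 0], [[0, 0, -0.002], [0, 0, 0], 0]]}}

```text
time_s: 6.22
tcp_pos: [0.5061, 0.2343, 0.1692]
tcp_rot: [0.679, 0.734, 0.0, 0.0]
contact_force: [-0.6, -0.8, 4.8]
opening: 0.0003
```

```bash
python3 look.py l9
```

```text
6.2167 [0.50609735 0.23426629 0.1692304 ] [-0.61266794 -0.79004571  4.77603793] 0.0003313069282928174 [-0.85  0.29  0.42  1.82 -0.13  1.06 -0.31]
scene [361.83543973 227.70948039] 291 152
wrist [278.79938482 250.08095217] 208 175
```

View pics/l9.png

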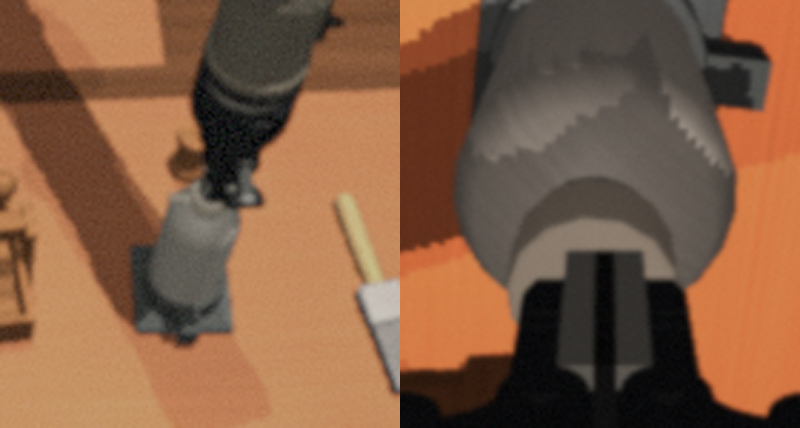

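Call:
{"api": "send_rows", "payload": {"steps": [[[0, 0, -0.001], [0, 0, 0], 0], [[0, 0, -0.002], [0, 0, 0], 0], [[0, 0, -0.002], [0, 0, 0], 0], [[0, 0, -0.002], [0, 0, 0], 0]]}}

```text
time_s: 6.65
tcp_pos: [0.5062, 0.2343, 0.1688]
tcp_rot: [0.679, 0.734, 0.0, -0.0]
contact_force: [-3.4, -0.8, 12.0]
opening: -0.0
```

Call:
{"api": "send_rows", "payload": {"steps": [[[0, 0, 0.01], [0, 0, 0], 0], [[0, 0, 0.03], [0, 0, 0], 0], [[0, 0, 0.06], [0, 0, 0], 0.0], [[0, 0, 0.08], [0, 0, 0], 0.085], [[0, 0, 0.08], [0, 0, 0], 0.085]]}}

```text
time_s: 7.07
tcp_pos: [0.5085, 0.2352, 0.2513]
tcp_rot: [0.679, 0.734, 0.004, 0.001]
contact_force: [0.3, -0.7, -0.0]
opening: 0.0234
```

```bash
python3 look.py l10
python3 - <<'E'
from station import *
import cv2
cv2.imwrite("pics/w10.png",camera("wrist")[:,:,::-1])
print(get_state()['tcp_rot'])
E
```

```text
7.0667 [0.50853272 0.23519754 0.251319  ] [ 0.27134272 -0.66353737 -0.02171272] 0.02337299155434121 [-0.87  0.22  0.43  1.72 -0.1   1.22 -0.34]
scene [367.89616528 211.47405713] 297 136
wrist [280.93494043 251.13225601] 210 176
[ 6.78597225e-01  7.34510290e-01 -6.34934660e-04 -1.92648380e-04]
```

View pics/w10.png

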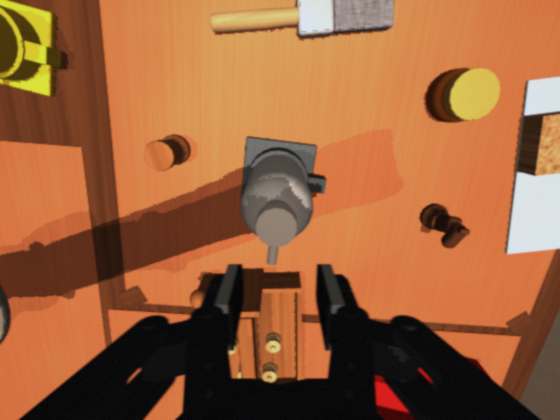

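View pics/l10.png

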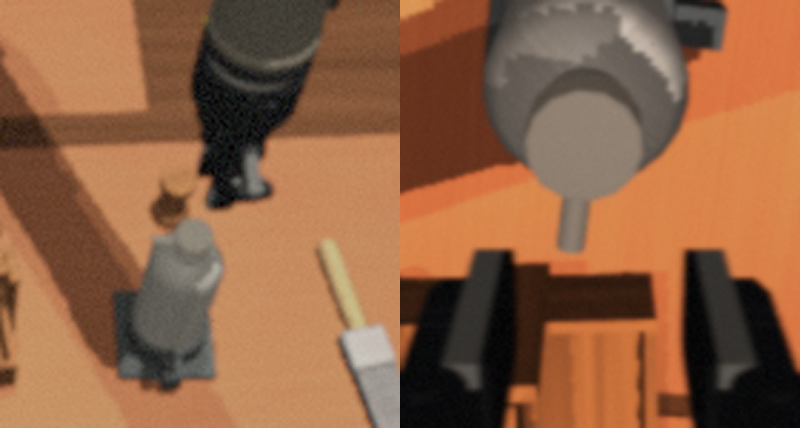

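Call:
{"api": "send_rows", "payload": {"steps": [[[-0.018, -0.247, 0], [0, 0, 0.3], 0.085], [[-0.018, -0.247, 0], [0, 0, 0.3], 0.085], [[-0.018, -0.247, 0], [0, 0, 0.3], 0.085], [[-0.018, -0.247, 0], [0, 0, 0.3], 0.085], [[-0.018, -0.247, 0], [0, 0, 0.3], 0.085], [[-0.018, -0.247, 0], [0, 0, 0.3], 0.085], [[-0.018, -0.247, -0.03], [0, 0, 0.3], 0.085], [[-0.018, -0.247, -0.06], [0, 0, 0.3], 0.085], [[-0.018, -0.247, -0.06], [0, 0, 0.3], 0.085], [[-0.018, -0.247, -0.06], [0, 0, 0.3], 0.085]]}}

```text
time_s: 8.05
tcp_pos: [0.4858, -0.0128, 0.1852]
tcp_rot: [0.677, 0.736, -0.002, -0.002]
contact_force: [0.7, 0.8, 0.5]
opening: 0.0852
```

```bash
python3 look.py l11
python3 - <<'E'
from station import *
import cv2
cv2.imwrite("pics/w11.png",camera("wrist")[:,:,::-1])
print(get_state()['tcp_rot'])
E
```

```text
8.05 [ 0.48583314 -0.01276024  0.1851952 ] [0.74757814 0.7926219  0.51970496] 0.08517931706070628 [-0.6   0.15  0.59  1.96 -0.09  1.07  0.12]
scene [258.5694901  221.30728075] 188 146
wrist [275.95938352 249.1972073 ] 205 174
[6.76275396e-01 7.36648200e-01 6.94403600e-04 7.31541895e-04]
```

View pics/w11.png

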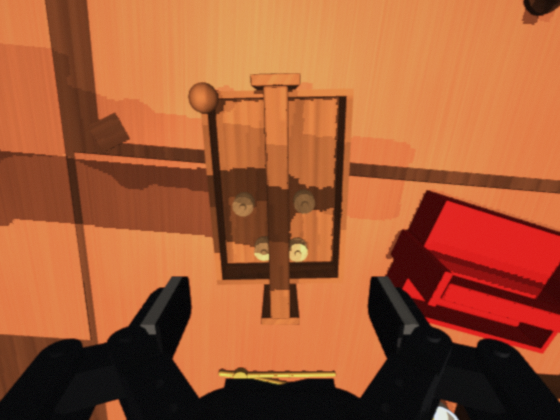

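View pics/l11.png

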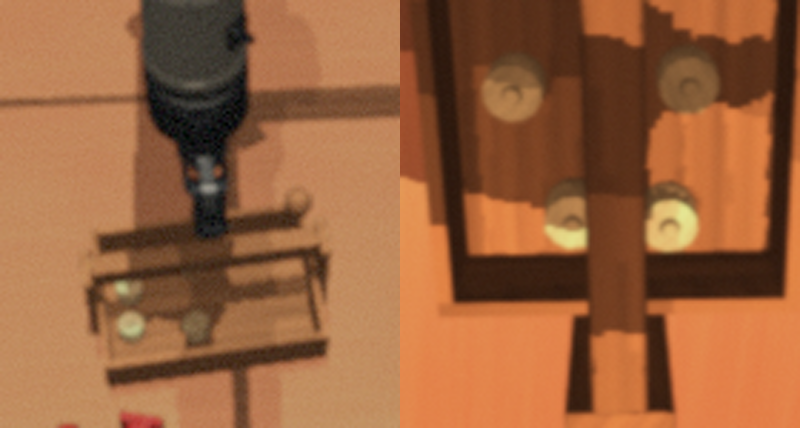

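Run:
```python
from station import *
from h import *
W=camera_info("wrist")
a=ray(W,(275.5,88),.108);b=ray(W,(280.5,318),.108);print(a,b,(a+b)/2,np.degrees(np.arctan2((b-a)[0],-(b-a)[1])))
for p in((275,80),(281,322),(265,150),(288,150),(269,250),(291,250)):print(p,ray(W,p,.108))
M=R.from_rotvec(W["rvec"]).as_matrix();print(-M.T@W["tvec"])
print(ray(W,(203,97),.06))
```

```text
[0.4785022  0.08615774 0.108     ] [ 0.49893909 -0.10949938  0.108     ] [ 0.48872064 -0.01167082  0.108     ] 5.963067026173928
(275, 80) [0.47772069 0.09140371 0.108     ]
(281, 322) [ 0.49977815 -0.11385379  0.108     ]
(265, 150) [0.47405813 0.04167996 0.108     ]
(288, 150) [0.49155165 0.04315521 0.108     ]
(269, 250) [ 0.48330007 -0.04173466  0.108     ]
(291, 250) [ 0.50193257 -0.0401796   0.108     ]
[0.48163259 0.07318998 0.35049644]
[0.4158287  0.07619026 0.06      ]
```

Call:
{"api": "send_rows", "payload": {"steps": [[[0.001, 0.001, -0.03], [0, 0, 0.8], 0.085], [[0.001, 0.001, -0.06], [0, 0, 0.8], 0.085], [[0.001, 0.001, -0.09], [0, 0, 0.8], 0.085], [[0.001, 0.001, -0.1], [0, 0, 0.8], 0.085], [[0.001, 0.001, -0.1], [0, 0, 0.8], 0.085]]}}

```text
time_s: 8.62
tcp_pos: [0.4877, -0.0114, 0.0859]
tcp_rot: [0.671, 0.741, -0.002, -0.001]
contact_force: [0.1, 0.4, 0.5]
opening: 0.0852
```

```bash
python3 look.py l12
python3 - <<'E'
from station import *
import cv2
cv2.imwrite("pics/w12.png",camera("wrist")[:,:,::-1])
print(get_state()['tcp_rot'])
E
```

```text
8.6167 [ 0.48774382 -0.01138603  0.08593875] [0.0822545  0.42030836 0.47979629] 0.08523189668129817 [-0.54  0.3   0.56  2.06 -0.21  0.85  0.24]
scene [260.24260422 240.84004111] 190 165
wrist [276.19117942 248.53670169] 206 173
[0.67146238 0.74103633 0.00141304 0.00119897]
```

View pics/w12.png

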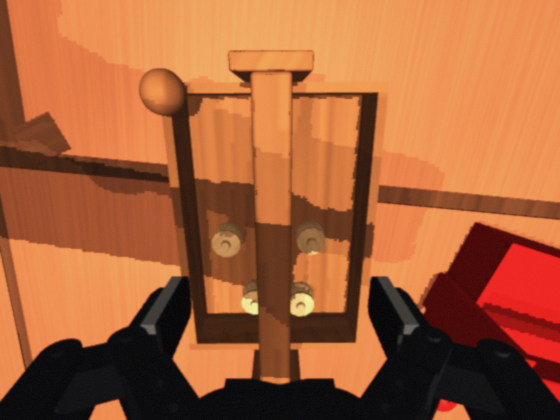

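View pics/l12.png

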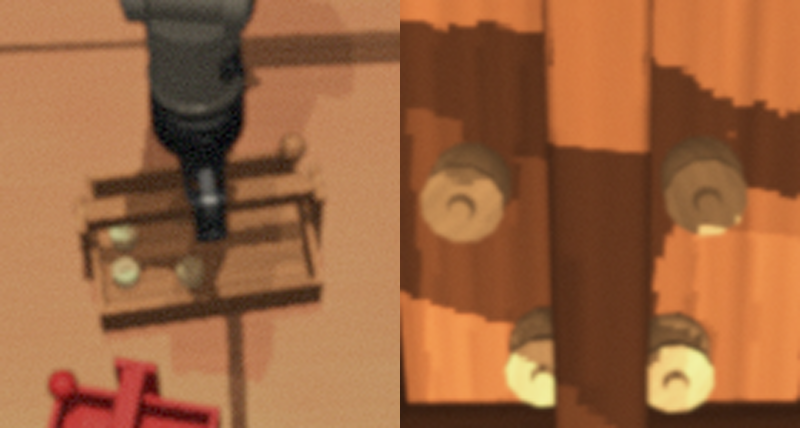

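Call:
{"api": "send_rows", "payload": {"steps": [[[-0.002, 0, -0.01], [0, 0, 0], 0.085], [[-0.002, 0, -0.02], [0, 0, 0], 0.085], [[-0.002, 0, -0.03], [0, 0, 0], 0.085], [[-0.002, 0, -0.03], [0, 0, 0], 0.085], [[-0.002, 0, -0.03], [0, 0, 0], 0.085]]}}

```text
time_s: 9.18
tcp_pos: [0.4862, -0.0119, 0.0563]
tcp_rot: [0.672, 0.741, -0.001, -0.001]
contact_force: [-0.2, -0.4, 0.7]
opening: 0.0848
```

```bash
python3 look.py l13
python3 - <<'E'
from station import *
import cv2
cv2.imwrite("pics/w13.png",camera("wrist")[:,:,::-1])
E
```

```text
9.1833 [ 0.48616509 -0.0118962   0.05634708] [-0.17930496 -0.37858399  0.74447909] 0.08484581890352769 [-0.52  0.34  0.54  2.09 -0.25  0.78  0.27]
scene [260.32031722 245.44914298] 190 170
wrist [277.75896982 249.64080052] 207 174
```

View pics/w13.png

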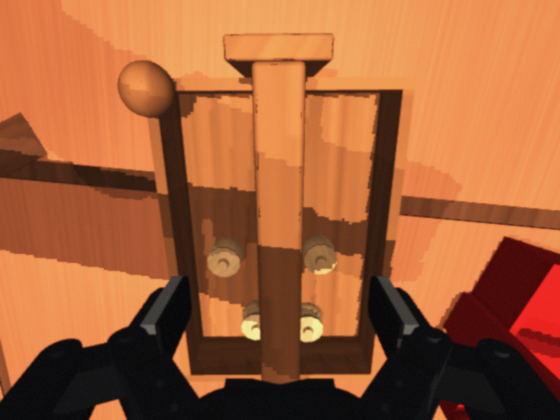

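View pics/l13.png

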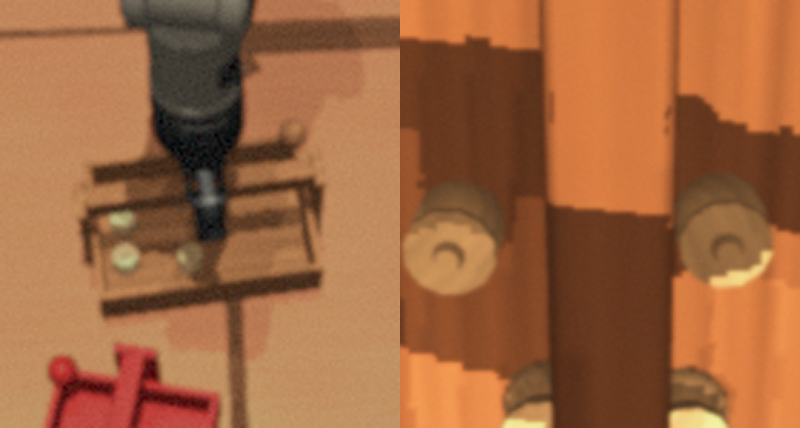

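Call:
{"api": "send_rows", "payload": {"steps": [[[0, 0, 0], [0, 0, 0], 0], [[0, 0, 0], [0, 0, 0], 0], [[0, 0, 0], [0, 0, 0], 0], [[0, 0, 0], [0, 0, 0], 0], [[0, 0, 0], [0, 0, 0], 0], [[0, 0, 0], [0, 0, 0], 0], [[0, 0, 0], [0, 0, 0], 0], [[0, 0, 0], [0, 0, 0], 0]]}}

```text
time_s: 10.0
tcp_pos: [0.4873, -0.0118, 0.0573]
tcp_rot: [0.671, 0.741, 0.0, 0.0]
contact_force: [-0.1, 0.8, 1.1]
opening: 0.0171
```

```bash
python3 look.py l14
```

```text
10.0 [ 0.48727478 -0.01176063  0.05728764] [-0.10185554  0.79156036  1.05866641] 0.01708695978959878 [-0.52  0.34  0.54  2.08 -0.25  0.78  0.27]
scene [260.38058268 245.68620813] 190 170
wrist [278.65471792 250.06817586] 208 175
```

View pics/l14.png

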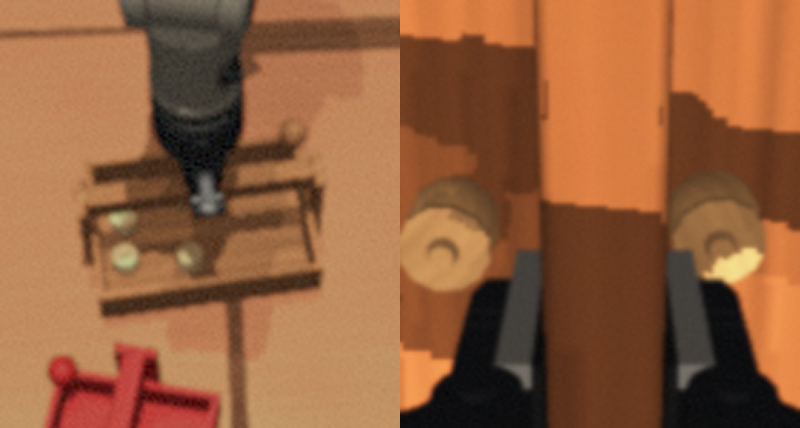

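Call:
{"api": "send_rows", "payload": {"steps": [[[0, 0, 0.004], [0, 0, 0], 0], [[0, 0, 0.012], [0, 0, 0], 0], [[0, 0, 0.022], [0, 0, 0], 0], [[0, 0, 0.034], [0, 0, 0], 0], [[0, 0, 0.046], [0, 0, 0], 0], [[0, 0, 0.058], [0, 0, 0], 0], [[0, 0, 0.068], [0, 0, 0], 0], [[0, 0, 0.076], [0, 0, 0], 0], [[0, 0, 0.08], [0, 0, 0], 0], [[0, 0, 0.08], [0, 0, 0], 0]]}}

```text
time_s: 10.93
tcp_pos: [0.4876, -0.0117, 0.1381]
tcp_rot: [0.672, 0.741, 0.001, 0.001]
contact_force: [0.8, -0.3, -5.5]
opening: 0.0169
```

```bash
python3 look.py l15
```

```text
10.9333 [ 0.48757126 -0.01172062  0.13814072] [ 0.76473828 -0.33533746 -5.47027079] 0.016948397255790896 [-0.58  0.21  0.59  2.01 -0.14  0.95  0.18]
scene [259.57454603 231.2411554 ] 189 156
wrist [279.59172123 250.71267181] 209 175
```

View pics/l15.png

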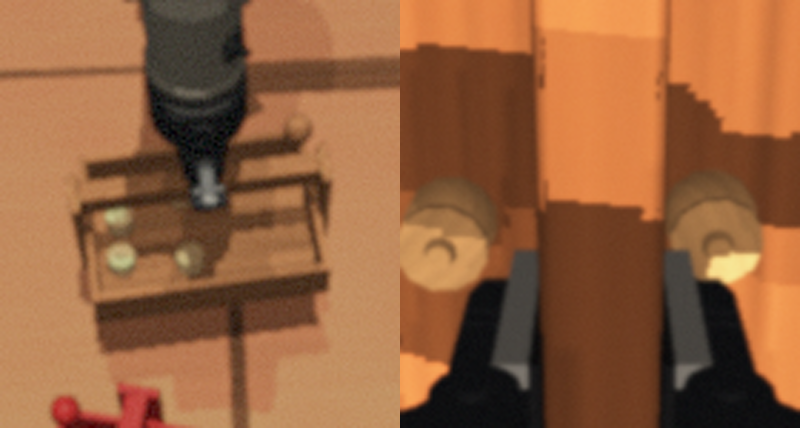

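Call:
{"api": "send_rows", "payload": {"steps": [[[0, -0.003, 0.01], [0, 0, 0], 0], [[0, -0.01, 0.025], [0, 0, 0], 0], [[0, -0.018, 0.045], [0, 0, 0], 0], [[0, -0.026, 0.065], [0, 0, 0], 0], [[0, -0.034, 0.085], [0, 0, 0], 0], [[0, -0.042, 0.105], [0, 0, 0], 0], [[0, -0.05, 0.125], [0, 0, 0], 0], [[0, -0.056, 0.142], [0, 0, 0], 0], [[0, -0.06, 0.152], [0, 0, 0], 0], [[0, -0.06, 0.155], [0, 0, 0], 0], [[0, -0.06, 0.155], [0, 0, 0], 0]]}}

```text
time_s: 11.95
tcp_pos: [0.487, -0.0718, 0.2924]
tcp_rot: [0.672, 0.741, 0.0, 0.0]
contact_force: [-0.7, -0.8, -4.8]
opening: 0.0175
```

Call:
{"api": "send_rows", "payload": {"steps": [[[0, 0, 0], [-1.3, -1.5, 0], 0], [[0, 0, 0], [-3.2, -3.9, 0], 0], [[0, 0, 0], [-5.7, -6.9, 0], 0], [[0, 0, 0], [-8.3, -10, 0], 0], [[0, 0, 0], [-10.8, -13.1, 0], 0], [[0, 0, 0], [-13.4, -16.2, 0], 0], [[0, 0, 0], [-15.9, -19.3, 0], 0], [[0, 0, 0], [-18.1, -22, 0], 0], [[0, 0, 0], [-19.7, -23.9, 0], 0], [[0, 0, 0], [-20.4, -24.7, 0], 0], [[0, 0, 0], [-20.4, -24.7, 0], 0]]}}

```text
time_s: 12.87
tcp_pos: [0.4845, -0.0706, 0.2891]
tcp_rot: [0.645, 0.714, 0.011, 0.274]
contact_force: [-0.5, 0.4, -4.3]
opening: 0.017
```

Run:
```python
from station import *
import cv2
s=get_state();print(s['time_s'],s['tcp_pos'],s['tcp_rot'],s['q'].round(2),s['opening'],s['contact_force'])
for n in("scene","top","wrist"):cv2.imwrite(f"pics/{n}16.png",camera(n)[:,:,::-1])
```

```text
12.8667 [ 0.48446694 -0.07064009  0.28912971] [0.64472662 0.71356367 0.01105325 0.27392024] [-0.65 -0.23  0.32  2.15  0.66  1.   -0.54] 0.017005068013710642 [-0.539132   0.4415661 -4.3215357]
```

View pics/scene16.png

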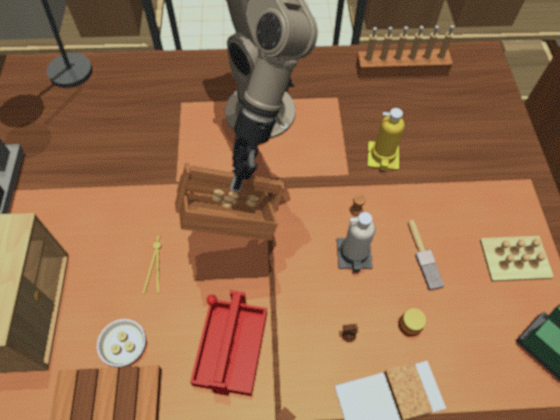

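View pics/top16.png

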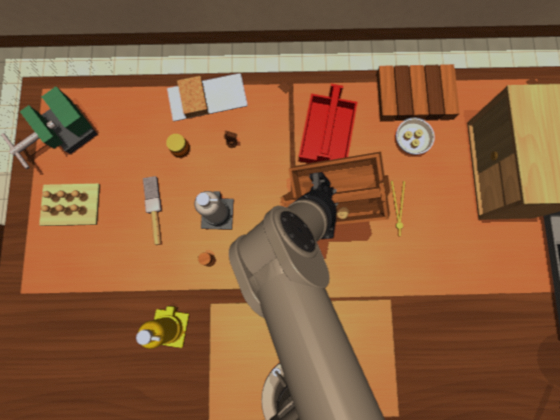

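View pics/wrist16.png

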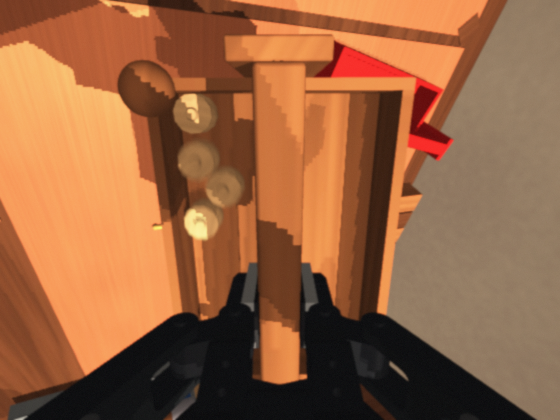

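Lifted and tilted. The wrist view shows all four crowns sliding along the knob-side wall, with the first already in the corner at (195,113). I'll wait a second and look again.

Call:
{"api": "send_rows", "payload": {"steps": [[[0, 0, 0], [0, 0, 0], 0], [[0, 0, 0], [0, 0, 0], 0], [[0, 0, 0], [0, 0, 0], 0], [[0, 0, 0], [0, 0, 0], 0], [[0, 0, 0], [0, 0, 0], 0], [[0, 0, 0], [0, 0, 0], 0], [[0, 0, 0], [0, 0, 0], 0], [[0, 0, 0], [0, 0, 0], 0], [[0, 0, 0], [0, 0, 0], 0], [[0, 0, 0], [0, 0, 0], 0], [[0, 0, 0], [0, 0, 0], 0], [[0, 0, 0], [0, 0, 0], 0]]}}

```text
time_s: 14.02
tcp_pos: [0.487, -0.0718, 0.2921]
tcp_rot: [0.645, 0.712, 0.013, 0.276]
contact_force: [-0.5, 0.5, -4.8]
opening: 0.0171
```

Run:
```python
from station import *
import cv2
for n in("wrist",):cv2.imwrite(f"pics/{n}17.png",camera(n)[:,:,::-1])
```

```text
(no output)
```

View pics/wrist17.png

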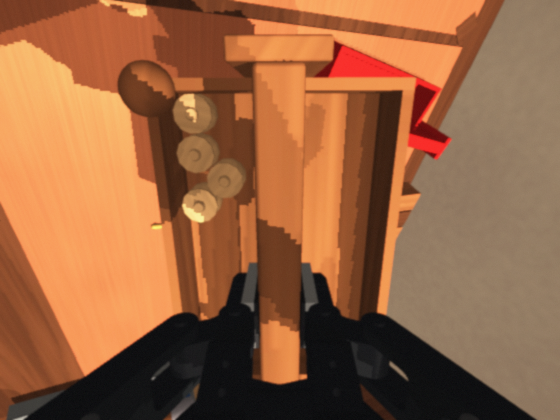

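Call:
{"api": "send_rows", "payload": {"steps": [[[0, 0, 0], [0, 0, 0], 0], [[0, 0, 0], [0, 0, 0], 0], [[0, 0, 0], [0, 0, 0], 0], [[0, 0, 0], [0, 0, 0], 0], [[0, 0, 0], [0, 0, 0], 0], [[0, 0, 0], [0, 0, 0], 0], [[0, 0, 0], [0, 0, 0], 0], [[0, 0, 0], [0, 0, 0], 0], [[0, 0, 0], [0, 0, 0], 0], [[0, 0, 0], [0, 0, 0], 0], [[0, 0, 0], [0, 0, 0], 0], [[0, 0, 0], [0, 0, 0], 0]]}}

```text
time_s: 15.07
tcp_pos: [0.487, -0.0718, 0.2922]
tcp_rot: [0.645, 0.712, 0.013, 0.276]
contact_force: [1.1, 0.7, -3.6]
opening: 0.0173
```

Run:
```python
from station import *
from h import *
s=get_state();W=camera_info("wrist");a=camera("wrist");S=camera("scene")
cv2.imwrite("pics/w18.png",a[:,:,::-1]);cv2.imwrite("pics/s18.png",S[:,:,::-1])
b=cv2.imread("pics/wrist17.png")[:,:,::-1]
d=np.abs(a.astype(int)-b.astype(int)).sum(2)[80:260,130:260];print("max/mean diff",d.max(),d.mean(),(d>80).sum())
Rt=R.from_quat(s['tcp_rot']).as_matrix();z=-Rt[:,2];y=Rt[:,1]*(1 if Rt[0,1]>0 else -1);x=np.cross(y,z)
Q=np.c_[x,y,z];g=s['tcp_pos']+z*.039;o=g-z*.095
print("tilt",np.degrees(np.arccos(z[2])),"corner z",(o+Q@[-.094,-.064,.006])[2],"slopes",np.degrees(np.arcsin([x[2],y[2]])))
M=R.from_rotvec(W["rvec"]).as_matrix();c=-M.T@W["tvec"]
def T(px,h):
    dd=M.T@np.array([(px[0]-W["cx"])/W["fx"],(px[1]-W["cy"])/W["fy"],1]);cl=Q.T@(c-o);dl=Q.T@dd
    return cl+dl*(h-cl[2])/dl[2]
for p in((195,113),(198,155),(226,180),(200,206)):
    t=T(p,.026);print(p,t.round(4),"dist",np.linalg.norm([t[0]+.094,t[1]+.064]).round(4))
print("knob",T((147,88),.06))
```

```text
max/mean diff 219 3.1542307692307694 18
tilt 32.04105000308729 corner z 0.19047082256016115 slopes [22.10193157 21.96370946]
(195, 113) [-0.0827 -0.0491  0.026 ] dist 0.0187
(198, 155) [-0.0583 -0.0494  0.026 ] dist 0.0386
(226, 180) [-0.0427 -0.0331  0.026 ] dist 0.0599
(200, 206) [-0.0257 -0.0508  0.026 ] dist 0.0696
knob [-0.09445316 -0.06200254  0.06      ]
```

View pics/w18.png

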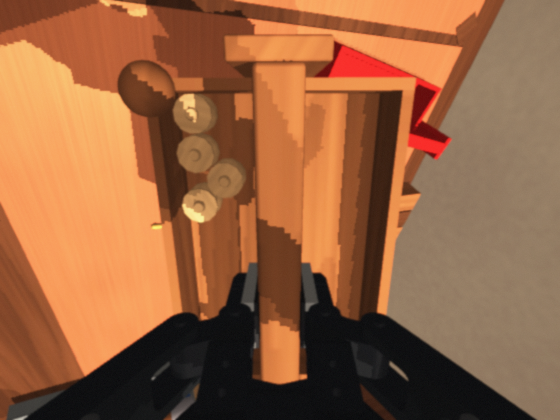

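View pics/s18.png

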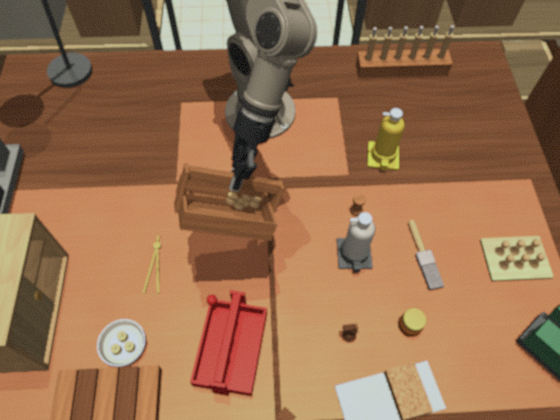

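```bash
python3 -c "
from station import *
print(close_job())"
```

```text
the job is handed in; nothing more can be done
None
```

I finished the job and handed it in at about 15.2 s. I pressed the canister's cap to its stop, where the force rose to 12 N, and let it spring back. I then gripped the tote by its bar, lifted it clear of the bench and tilted it toward the knobbed corner.

**Last checks:**
- **Tilt and height:** the tote was tilted 32°, 22° toward each of the two walls, with its knobbed floor corner about 190 mm above the bench. It was well away from the canister, and the arm was not moving.
- **Grip:** the jaws were open 17 mm on the bar and the wrist carried about 4–5 N. In the wrist view the bar had not moved in the jaws.
- **Crowns:** all four were in the tote. They looked at rest, as two wrist pictures about 1 s apart showed almost no change. I estimated them at 19, 39, 60 and 70 mm from the corner, inside the 90 mm limit. They settled in a staggered row along one wall rather than a tight cluster.
- **Other things:** the cap was up, and nothing else on the bench looked moved in the last scene picture.

**One disagreement with the description:** the closed fingertips met the cap about 20 mm behind the reported TCP, not 19 mm ahead of it. I therefore set the grasp about 39 mm lower than the text would give, and the pictures and the grip fitted that.

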